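Open the parts-washing tank with its lifting lever

TASK

Open the heavy lid of the parts-washing tank with its lifting lever, gently, with fingertips only, never gripping or lifting the lever. The lever is parked to one side: push it round until it stops in line with the tank and the catch post, then press its handle end down until the catch snaps over it, and let go so that the catch holds the lever down and the lid open. Do not touch the lid, and leave the parts and tools lying around where they are.

Things in the scene. Friction and masses are not known exactly. Their poses are not given: they have to be found in the camera images.
- tank_rig: the apparatus on an 18 mm plywood board, fixed. Origin on the bench top straight under the fork; z up, +y from fork to tank, -y from fork to catch post, -x the side facing the robot. Grey tank 168 x 114 mm (x, y), from y = 0.152 to 0.266; lid top at z = 0.146. Catch post at y = -0.255, 50 mm wide, top at z = 0.163.
- swivel (a joint): turn of fork and lever, rad. 0 = in line (hard stop): lever along the rig's y axis, toe under the lid's tongue, end over the catch; positive = handle end turned off the line towards the rig's -x (robot) side, clockwise from above. Starts at 0.15 to 0.6. Friction about 0.12 N m: it stays where it is left and about 1 N at the handle moves it
- lever (a joint): pitch of the lever about its pin, rad. 0 = at rest: the toe end is heavier, so the handle end points up by 0.12 rad; grows as the handle end goes down. 0.12 = level; the toe meets the lid's tongue at about 0.1; the catch holds it at about 0.53; end of travel about 0.61. Pressing takes 8 to 18 N at the pad; a sprung rubber buffer ends the travel
- fork (a point): upright steel fork, open at the top, 44 mm wide, turning about the rig's vertical; this point is at the lever's pivot pin, 145 mm up. Behind and above is a wall shelf (front edge at world x = 0.635, underside at z = 0.524) with a grey cord hanging before it at about x = 0.6, y = -0.22, z = 0.52 to 0.7, going up to x = 0.57, y = -0.28: keep the arm in front of both
- lift (a joint): height by which the lever's pivot pin has been lifted out of the open fork, m. 0 = seated. The pin only rests in the fork
- lever_pad (a point): centre of the top of the rubber sleeve on the lever's handle, the place to press: sleeve 26 mm wide, 15 mm thick, 78 mm long along the lever; 163 mm from the pivot pin. The lever is a dark flat steel bar 24 mm wide, 12 mm thick; at rest this point is about 173 mm above the bench, with the lever caught down about 88 mm
- lever_end (a point): centre of the rolled nose (a cross bar 16 mm thick, 38 mm wide) at the handle end of the lever, 235 mm from the pivot pin
- lever_toe (a point): centre of the rolled nose (18 mm thick, 46 mm wide) at the toe end of the lever, 130 mm from the pivot pin on the tank's side
- lid (a joint): opening of the tank lid, rad. 0 = shut; about 0.43 with the lever caught. The lid is a dark 9 mm steel plate 196 mm by 129 mm of about 1.8 kg, hinged at its far edge from the lever; it falls shut when not held
- lid_tongue (a point): top of the steel lifting tongue, 46 mm wide, 10 mm thick, that sticks out of the lid's edge towards the fork; the lever's toe pushes up under it
- catch (a joint): swing of the drop catch on the catch post, rad. 0 = hanging home (spring returned); positive = pushed outward, away from the fork. The lever's end pushes it out to about 0.2 on the way down by its ramp, and it snaps back over the end when the end is fully down
- catch_tooth (a point): underside of the catch's tooth, 61 mm above the bench; caught, the lever's nose bears up against it with its centre about 8 mm below. The catch is 36 mm wide
- tin: brown tin, 73 mm across, 60 mm high, on the bench; origin under its centre. Leave it
- tape: roll of masking tape, 100 mm across, 24 mm high, lying flat; origin under its centre. Leave it
- bearing: ball bearing, 52 mm across, 15 mm high, lying flat on the base board between fork and tank; origin under its centre. Leave it
- elbow: brass pipe elbow, 57 x 56 x 24 mm, lying on the base board under the lever; origin under its centre. Leave it
- screwdriver: screwdriver with a yellow handle, 24 x 170 x 24 mm, lying along its own y; origin under its centre. Leave it

How it is judged:
By the outcome, as a careful person would: the job done as asked, in the order asked, and still so for the second after the job is handed in, with the robot touching nothing.
It also fails if it takes over 45 s, if anything falls off the work surface, if the arm or the gripper's body presses on something with over 40 N, if the wrist force passes 120 N, or if a joint passes its speed limit or range.

ROBOT

A 6-joint arm with a two-finger parallel gripper is mounted at the origin on a cart in front of the work surface, level with it; the furniture and walls round the work are solid. World frame = base frame: x ahead of the robot, y to its left, z up, the work surface at z = 0. Lengths are in m, angles in rad, forces in N, time in s.
With the tool pointing down it reaches from about 0.35 to 0.875 m from the base axis. Payload 4.2 kg.
Tool frame: the origin (TCP) lies midway between the tips of the shut fingers; the grasp point (between the pads) lies behind it (robot.grasp_offset is the z of the grasp point in the tool frame, in m); z points along the fingers, y is the line along which they close (so a half turn about z gives the same grasp; the last joint's range is limited). The gripper opens to 87 mm and grips with 3 to 60 N. Pads are 19 mm wide; open, the fingers measure 117 mm over their backs; the gripper's body (75 mm by 190 mm) begins 51 mm behind the grasp point.
Start: joints at [-0.903, 0.385, 0.008, 0, -1.194, -0.259], TCP at [0.248, -0.573, 0.223] pointing down, gripper open.
Joint ranges: [-3.14, 3.14], [-1.21, 2.06], [-1.07, 1.41], [-3.16, 2.05], [-2.99, -0.16], [-3.1, 3.1]. Speed limits (rad/s): [2.79, 2.79, 3.14, 3.14, 3.14, 3.14].

INTERFACE

Orientations are given as a rotation vector (axis times angle).
In Python, from station import robot, get_image gives the robot as it stands. The module is installed in compiled form; this text tells all that it offers.
- The arm moves only by the tool step_arm, never from a script. Its argument "deltas" is a list of rows, each a list of 2 entries, a list of its own where there are three numbers: the shift along the tool's x, y, z as a fraction of full scale, then the turn, a rotation vector about the tool's x, y, z as a fraction of full scale. In form: [[[x, y, z], [wx, wy, wz]], ...]. A call has exactly 10 rows; each row shifts and turns the commanded pose from where the row before left it, along the tool's axes as they then stand; what a row does not reach is not made up. Full scale, the value 1, is 0.02 m for a shift and 0.12 rad for a turn. A row lasts 1/8 s, in which the tool goes at most 62.5 mm and 10.7 degrees, less where a joint would pass 70% of its speed; a pose out of reach is approached as far as the arm can. A call with a number of a shift or a turn outside -1 to 1 is refused whole. A call with a gripper value outside its range is refused whole. "hand" is the opening, from 0 (shut) to 1 (fully open), set as the call begins (left out, the last holds). The fingers move at their own pace and stop on an object; "force" is the grip in N (left out, the last holds). Time passes only in rows, so rows that do not move let the fingers close, or fill a call up. It gives the time, the measured TCP pose, the force, the opening and the grip force at its end, in the units of the state.
- robot.get_obs(): the state, without advancing time (a new reading comes with each control period).
- get_image(name): name is "side" or "top" or "wrist"; returns a dict with "color" (384x512x3 uint8, blue, green, red), "camera_matrix" (3x3 intrinsics, pixels), "distortion" ([k1, k2, p1, p2, k3] as OpenCV has them; the pictures are not rectified), "origin" and "rotation" of the camera in the world. Camera axes: x right, y down, z forward; pixel columns grow to the right and rows downward; lengths in m; the calibration is good to about 2 mm. A picture is of the moment at which its call begins. There is no depth.
- robot.close_job(): hands the job in; it is judged then, once.
The state is a dict: "time": time; "joints": joint angles; "joint_velocities": joint speeds; "effort": joint torques, N m; "eef_pos": TCP position; "orientation": TCP orientation; "ft_force": force on the tool from outside, world axes, zero at the start; "wrist_torque": the same for the moment, N m; "grip_width": finger opening in m; "grip_force": force on a finger pad.
Only numpy, scipy, OpenCV 4.12 (cv2) and the standard library are available. Lean on these libraries where they do the work, as an engineer would, in place of code of your own. Each camera call takes 0.05 s, during which the arm holds its last target. There are 200 camera calls.

## Working session

There is one attempt and no reset: what is moved stays moved. The work goes in short steps, Python scripts to look and compute and a tool call to move; the robot and the scene stay as the last step left them, time stands still between calls to the robot, and variables do not carry over. Pictures are saved under pics/ and viewed, at most 10 in all, crops included, and the job is handed in when it is done.

Besides the shell and the picture viewer there is one more tool, called by a JSON object that holds its "op" and its "data", one argument or row to a line. step_arm: Moves the arm, as the interface text tells. Shift numbers are shares of 0.02 m and turn numbers shares of 0.12 rad, none past 1 either way. Its arguments: {"type":"object","properties":{"deltas":{"type":"array","items":{"type":"array"}},"hand":{"type":"number"},"force":{"type":"number"}},"required":["deltas"]}

```bash
mkdir -p pics; python3 - <<'E'
from station import robot,get_image
import cv2,pickle
d={}
for n in("side","top"):
    d[n]=get_image(n); cv2.imwrite(f"pics/{n}0.png",d[n]["color"]); print(n,d[n]["origin"],d[n]["rotation"],d[n]["camera_matrix"],d[n]["distortion"])
pickle.dump(d,open("d.pkl","wb"))
o=robot.get_obs();print(o,robot.grasp_offset)
E
```

```text
side [ 0.51343924 -1.25622774  0.59809371] [-2.01365853  0.09857906 -0.04608331] [[401.92518356   0.         255.4333423 ]
 [  0.         401.92518356 184.10440834]
 [  0.           0.           1.        ]] [-0.04989808  0.          0.          0.          0.        ]
top [ 0.52460424 -0.24089457  1.14546214] [-2.21349581  2.17723331 -0.08536022] [[419.97815991   0.         256.87022889]
 [  0.         419.97815991 190.56100644]
 [  0.           0.           1.        ]] [-0.04010224  0.          0.          0.          0.        ]
{'time': 0.1, 'joints': array([-9.03415436e-01,  3.85431176e-01,  6.74982945e-03, -4.46272198e-04,
       -1.19400129e+00, -2.58574131e-01]), 'joint_velocities': array([ 0.00139603, -0.00371974,  0.00164023,  0.00066877,  0.00230711,
        0.00047672]), 'effort': array([-1.52588809e-04, -3.91691279e+01,  1.87934124e+01,  4.23192412e+00,
        1.34620062e-02, -6.94277446e-05]), 'eef_pos': array([ 0.24822898, -0.57299305,  0.22159163]), 'orientation': array([ 6.37340817e-01, -3.07578142e+00, -2.94164826e-03]), 'ft_force': array([-0.05129787,  0.34986285, -0.81226125]), 'wrist_torque': array([-0.04077998, -0.02993615,  0.04212695]), 'grip_force': 0.0, 'grip_width': 0.08687686810832257} -0.0187
```

View pics/side0.png

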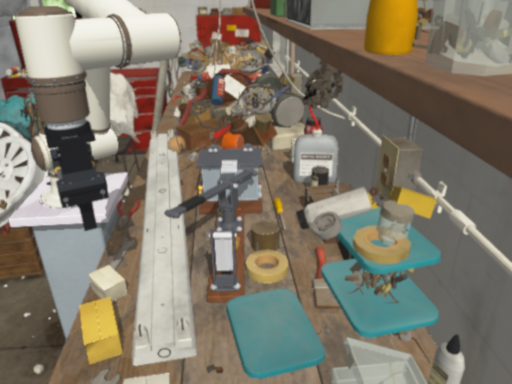

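View pics/top0.png

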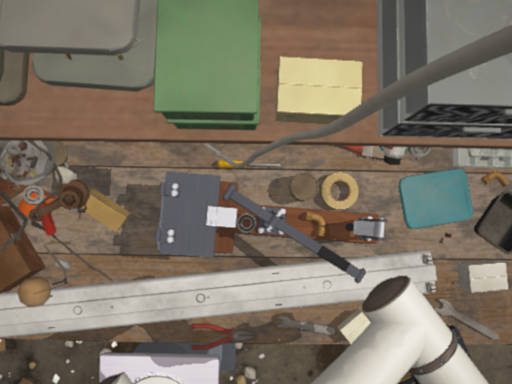

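The side view shows the lever turned off towards the robot. In the top view the fork is at about (272,220), the handle end at (362,274), the toe at (231,190) and the catch post at (369,229). I'll zoom in for finer pixels.

```bash
cat > h.py <<'E'
import numpy as np,cv2
from scipy.spatial.transform import Rotation as R
def RM(c):
    r=np.array(c["rotation"]); return r if r.shape==(3,3) else R.from_rotvec(r).as_matrix()
def px2w(c,uv,z):
    p=cv2.undistortPoints(np.array([[uv]],float),c["camera_matrix"],np.array(c["distortion"]))[0,0]
    d=RM(c)@np.array([p[0],p[1],1]); o=np.array(c["origin"]); return o+d*(z-o[2])/d[2]
def w2px(c,P):
    M=RM(c).T; return cv2.projectPoints(np.array(P,float).reshape(-1,3),M,-M@np.array(c["origin"]),c["camera_matrix"],np.array(c["distortion"]))[0][:,0]
E
python3 - <<'E'
from h import *
import pickle
d=pickle.load(open("d.pkl","rb"));c=d["top"]
for n,uv,z in[("end",(362,274),.18),("toe",(231,190),.13),("post",(369,229),.163),("lid TL",(165,172),.146),("lid BL",(159,255),.146),("lidTR",(220,176),.146),("lidBR",(218,256),.146)]: print(n,px2w(c,uv,z).round(4))
im=c["color"][150:300,150:400]; cv2.imwrite("pics/z.png",cv2.resize(im,(800,480),interpolation=cv2.INTER_CUBIC))
E
```

```text
end [ 0.3991 -0.4977  0.18  ]
toe [ 0.5901 -0.1916  0.13  ]
post [ 0.5018 -0.5185  0.163 ]
lid TL [ 0.6295 -0.0339  0.146 ]
lid BL [ 0.4324 -0.0254  0.146 ]
lidTR [ 0.6222 -0.1655  0.146 ]
lidBR [ 0.4324 -0.1648  0.146 ]
```

View pics/z.png

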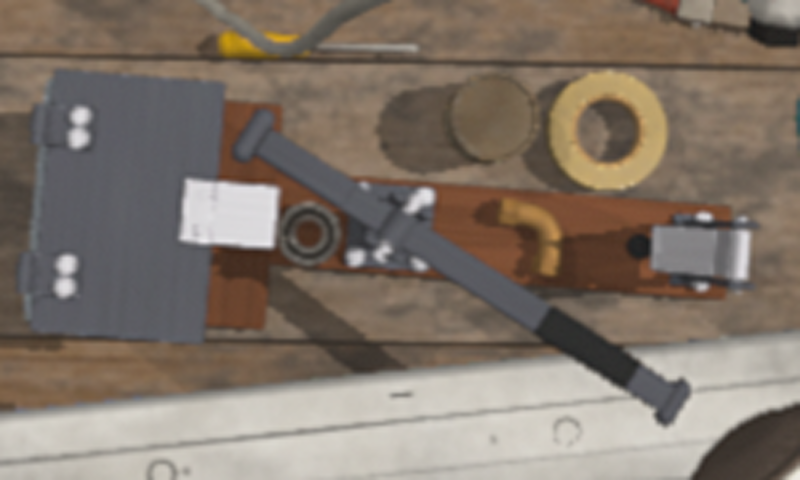

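The zoom shows the pin at z-px (397,225), the nose at (672,402), the toe at (255,136), the lid corners and the post top at about (680,250), with the catch beyond it. I'll use these to solve the rig pose.

```bash
python3 - <<'E'
from h import *
import pickle
d=pickle.load(open("d.pkl","rb"));c=d["top"]
f=lambda u,v,z: px2w(c,(150+u/3.2,150+v/3.2),z)
pin=f(397,225,.151);end=f(672,402,.181);toe=f(255,136,.138)
P={n:f(*a) for n,a in dict(TL=(52,70,.146),TR=(223,85,.146),BR=(203,342,.146),BL=(30,330,.146),post=(682,250,.163),postL=(652,250,.163),postR=(750,250,.163),elbow=(530,235,.042),label=(230,213,.15),tin=(490,118,.06),tape=(608,129,.024)).items()}
for k,v in dict(pin=pin,end=end,toe=toe,**P).items():print(k,v.round(4))
print("arms",np.linalg.norm((end-pin)[:2]),np.linalg.norm((toe-pin)[:2]))
a=lambda v:np.arctan2(v[1],v[0])
print("yaw: lid x-edges",a(P["TL"]-P["BL"]),a(P["TR"]-P["BR"]),"y edges",a(P["TL"]-P["TR"])-np.pi/2,a(P["BL"]-P["BR"])-np.pi/2,"post->pin",a(pin-P["post"])-np.pi/2,"pin->lid",a((P["TL"]+P["BL"]+P["TR"]+P["BR"])/4-pin)-np.pi/2,"lever",a(pin-end)-np.pi/2,a(toe-end)-np.pi/2)
E
```

```text
pin [ 0.5187 -0.2958  0.151 ]
end [ 0.3955 -0.4928  0.181 ]
toe [ 0.5836 -0.189   0.138 ]
TL [ 0.6299 -0.0369  0.146 ]
TR [ 0.6208 -0.1647  0.146 ]
BR [ 0.4302 -0.154   0.146 ]
BL [ 0.4369 -0.0262  0.146 ]
post [ 0.5037 -0.5045  0.163 ]
postL [ 0.5033 -0.4824  0.163 ]
postR [ 0.5043 -0.555   0.163 ]
elbow [ 0.5116 -0.4112  0.042 ]
label [ 0.5256 -0.1723  0.15  ]
tin [ 0.606  -0.3752  0.06  ]
tape [ 0.6011 -0.4791  0.024 ]
arms 0.2323869806580988 0.12495181426947946
yaw: lid x-edges -0.055246654066681646 -0.0560680853701534 y edges -0.0707984892924487 -0.05194380637598495 post->pin -0.07198934952949942 pin->lid -0.05349017824344271 lever -0.5589177921459367 -0.5542802258598951
```

Rig yaw ≈ -0.058, pin ≈ (0.518,-0.296) and swivel ≈ 0.50. The arm lengths check out at 0.232 and 0.125 against 0.235 and 0.130. With the fingers shut, I'll go to the robot side of the sleeve.

{"op": "step_arm", "data": {
  "deltas": [
    [[-0.92, 0.55, 0], [0, 0, 0]],
    [[-0.92, 0.55, 0], [0, 0, 0]],
    [[-0.92, 0.55, 0], [0, 0, 0]],
    [[-0.92, 0.55, 0], [0, 0, 0]],
    [[-0.92, 0.55, 0], [0, 0, 0]],
    [[-0.92, 0.55, 0], [0, 0, 0]],
    [[-0.92, 0.55, 0], [0, 0, 0]],
    [[-0.92, 0.55, 0], [0, 0, 0]],
    [[-0.92, 0.55, 0], [0, 0, 0]],
    [[-0.92, 0.55, 0], [0, 0, 0]]
  ],
  "hand": 0
}}

```text
time: 1.35
eef_pos: [0.3744, -0.3978, 0.2227]
orientation: [-0.639, 3.076, -0.0]
ft_force: [0.4, 0.3, 0.3]
grip_width: 0.0017
grip_force: 0.0
```

{"op": "step_arm", "data": {
  "deltas": [
    [[0, 0, 0], [0, 0, -1]],
    [[0, 0, 0], [0, 0, -1]],
    [[0, 0, 0], [0, 0, -1]],
    [[0, 0, 0], [0, 0, -1]],
    [[0, 0, 0], [0, 0, -1]],
    [[0, 0, 0.8], [0, 0, 0]],
    [[0, 0, 0.8], [0, 0, 0]],
    [[0, 0, 0.8], [0, 0, 0]],
    [[0, 0, 0.8], [0, 0, 0]],
    [[0, 0, 0.4], [0, 0, 0]]
  ]
}}

```text
time: 2.6
eef_pos: [0.3727, -0.3986, 0.1484]
orientation: [1.516, -2.75, -0.005]
ft_force: [-0.3, 0.7, 0.3]
grip_width: 0.0005
grip_force: 0.0
```

```bash
python3 - <<'E'
from station import robot,get_image
import cv2
from h import *
c=get_image("top");o=robot.get_obs();print(o["time"],o["eef_pos"],o["orientation"],o["ft_force"],w2px(c,o["eef_pos"]))
M=R.from_rotvec(o["orientation"]).as_matrix();rel=M.T@(o["eef_pos"]-[.5187,-.2958,0]);print("in tool, rel pin",rel, "head",np.arctan2(M[1,0],M[0,0]))
im=c["color"][150:300,200:450]; cv2.imwrite("pics/a.png",cv2.resize(im,(800,480),interpolation=cv2.INTER_CUBIC))
E
```

```text
2.65 [ 0.37254235 -0.39847693  0.14793696] [ 1.51591381 -2.74961784 -0.00614705] [-0.89767722  0.7156303  -0.53627222] [[316.62788181 283.05006645]]
in tool, rel pin [ 0.16479444  0.06941747 -0.1476955 ] head -2.13388426882891
```

View pics/a.png

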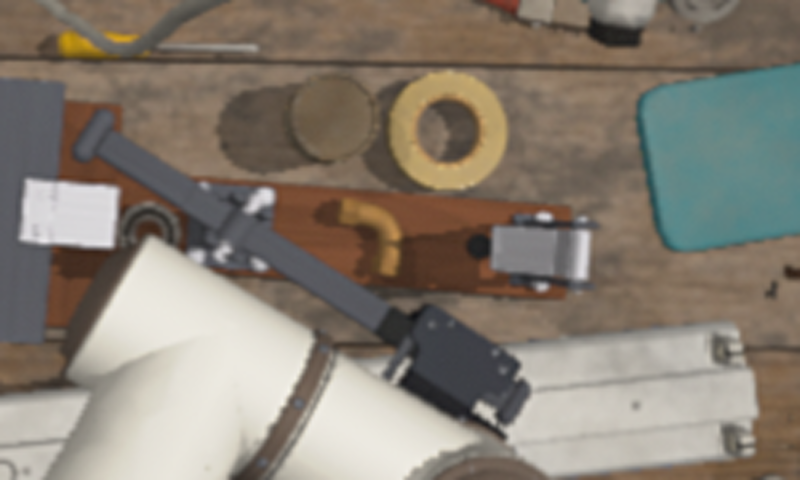

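The gripper stands clear on the robot side of the sleeve, with the nose at px (515,400). Next I push along the arc.

{"op": "step_arm", "data": {
  "deltas": [
    [[0, -0.9, 0], [0, 0, 0]],
    [[0, -0.9, 0], [0, 0, 0]],
    [[0.08, -0.41, 0], [0, 0, -0.42]],
    [[0.08, -0.41, 0], [0, 0, -0.42]],
    [[0.08, -0.41, 0], [0, 0, -0.42]],
    [[0.08, -0.41, 0], [0, 0, -0.42]],
    [[0.08, -0.41, 0], [0, 0, -0.42]],
    [[0.08, -0.41, 0], [0, 0, -0.42]],
    [[0.08, -0.41, 0], [0, 0, -0.42]],
    [[0.08, -0.41, 0], [0, 0, -0.42]]
  ]
}}

```text
time: 3.9
eef_pos: [0.4594, -0.4546, 0.1504]
orientation: [2.039, -2.389, -0.002]
ft_force: [-1.1, 1.3, 0.3]
grip_width: 0.0004
grip_force: 0.6
```

```bash
python3 - <<'E'
from station import robot,get_image
import cv2
from h import *
c=get_image("top");o=robot.get_obs();print(o["time"],o["eef_pos"],o["orientation"],o["ft_force"],w2px(c,o["eef_pos"]))
M=R.from_rotvec(o["orientation"]).as_matrix();rel=M.T@(o["eef_pos"]-[.5187,-.2958,0]);print("in tool, rel pin",rel, "head",np.arctan2(M[1,0],M[0,0]))
im=c["color"][150:300,200:450]; cv2.imwrite("pics/b.png",cv2.resize(im,(800,480),interpolation=cv2.INTER_CUBIC))
E
```

```text
3.95 [ 0.4605384  -0.45516544  0.15034891] [ 2.04111278e+00 -2.38796261e+00  2.88086092e-04] [ 0.72437684 -0.21352941  0.31251476] [[340.97312831 245.96307616]]
in tool, rel pin [ 0.16651451  0.03264035 -0.15030781] head -1.7271013595392684
```

View pics/b.png

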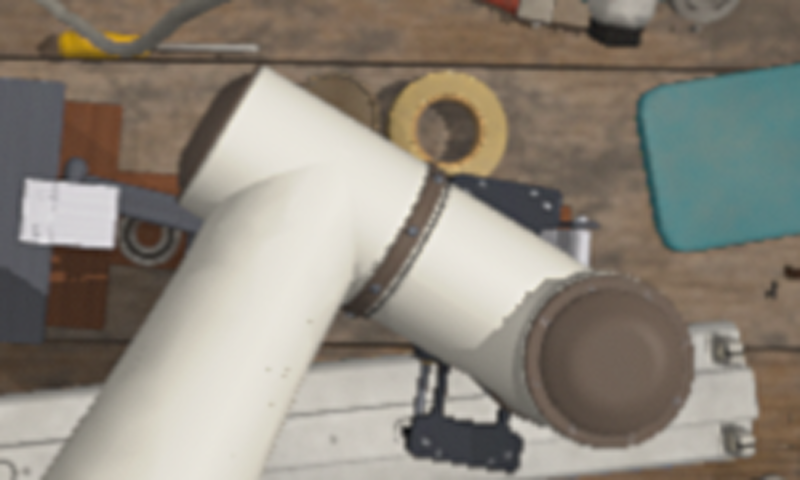

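The toe, at (75,165), is nearly in line with the white tongue label at (70,213). The arm's elbow reaches near the cord in this view, so I'll check clearance from the side.

```bash
python3 - <<'E'
from station import robot,get_image
import cv2
from h import *
c=get_image("side");print(robot.get_obs()["joints"])
print(w2px(c,[[.6,-.22,.52],[.6,-.22,.7],[.57,-.28,.75],[.635,-.22,.524],[.635,-.4,.524]]))
im=c["color"][0:320,80:480]; cv2.imwrite("pics/s.png",cv2.resize(im,(750,600),interpolation=cv2.INTER_CUBIC))
E
```

```text
[-5.30214215e-01  4.76125976e-01 -3.39474579e-02  1.43346928e-04
 -1.06073825e+00  3.71017614e-01]
[[252.69979213  29.39998322]
 [251.58599294 -53.85030173]
 [239.21985455 -83.77613771]
 [266.96805167  27.40465099]
 [277.28732076  33.90757879]]
```

View pics/s.png

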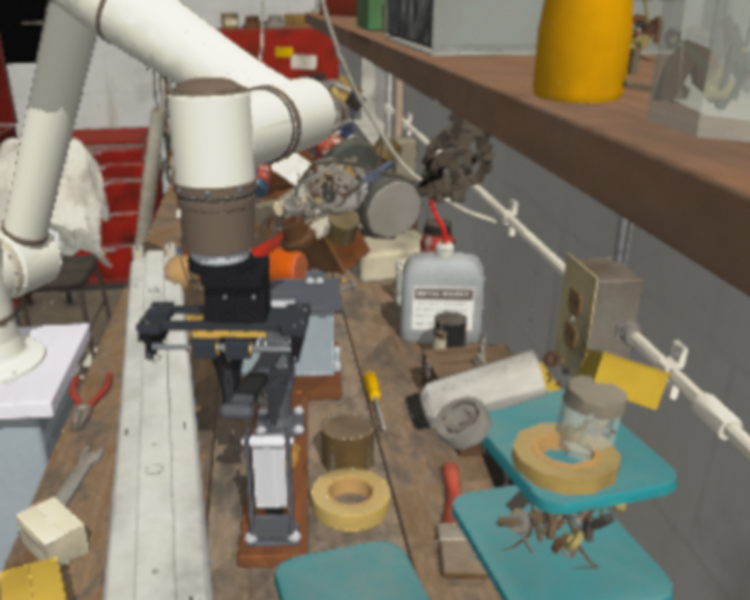

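The elbow is at z-px (335,110), close to the cord's bottom column (about 324,55). I'll triangulate its foremost point.

```bash
python3 - <<'E'
from h import *
import pickle
d=pickle.load(open("d.pkl","rb"))
t,s=d["top"],d["side"]
for z in (.38,.42,.46,.5,.54): 
    a=px2w(t,(282.5,171),z); print(z,a.round(3),w2px(s,a),"low corner",px2w(t,(256,208),z).round(3))
print(w2px(t,[[.6,-.22,.52],[.6,-.22,.6],[.6,-.22,.7],[.57,-.28,.7]]))
E
```

```text
0.38 [ 0.611 -0.297  0.38 ] [[260.60223393  93.37706201]] low corner [ 0.542 -0.25   0.38 ]
0.42 [ 0.606 -0.294  0.42 ] [[258.48451863  76.36963018]] low corner [ 0.541 -0.249  0.42 ]
0.46 [ 0.602 -0.292  0.46 ] [[256.30369536  58.88142451]] low corner [ 0.54  -0.249  0.46 ]
0.5 [ 0.597 -0.289  0.5  ] [[254.05827121  40.9031003 ]] low corner [ 0.539 -0.248  0.5  ]
0.54 [ 0.593 -0.286  0.54 ] [[251.74685296  22.42638657]] low corner [ 0.538 -0.248  0.54 ]
[[237.79106137 166.76450518]
 [235.88801649 159.39708679]
 [232.56030009 146.51103634]
 [288.26697204 175.39738363]]
```

The elbow is at x≈0.60, z≈0.46. Straight-down pressing would bring it to the shelf, so I'll back off slightly, raise, align the yaw and lean the tool's top towards the robot by 0.3 rad.

{"op": "step_arm", "data": {
  "deltas": [
    [[0, 0.3, 0], [0, 0, 0]],
    [[0, 0, -0.35], [0, 0, -0.4]],
    [[0, 0, 0], [0, 0, -0.4]],
    [[0, 0, 0], [0.5, 0, 0]],
    [[0, 0, 0], [0.5, 0, 0]],
    [[0, 0, 0], [0.5, 0, 0]],
    [[0, 0, 0], [0.5, 0, 0]],
    [[0, 0, 0], [0.5, 0, 0]],
    [[0, 0, 0], [0, 0, 0]],
    [[0, 0, 0], [0, 0, 0]]
  ]
}}

```text
time: 5.25
eef_pos: [0.4536, -0.4541, 0.1579]
orientation: [-1.998, 2.129, -0.322]
ft_force: [-0.3, -0.2, -0.6]
grip_width: 0.0006
grip_force: 0.0
```

```bash
cat > st.py <<'E'
from station import robot,get_image
import cv2,sys
from h import *
o=robot.get_obs();M=R.from_rotvec(o["orientation"]).as_matrix();p=o["eef_pos"]
print(o["time"],"J",o["joints"].round(3),"F",o["ft_force"].round(1));print("p",p.round(4),"axes x,y,z\n",M.T.round(3))
yr=np.array([.058,.998]);xr=np.array([.998,-.058]);e=p[:2]-[.5187,-.2958];print("rig x,y",(e@xr).round(4),(e@yr).round(4))
if len(sys.argv)>1:
    n,u,v,w,h=sys.argv[1:6];u,v,w,h=map(int,(u,v,w,h));c=get_image(n);im=c["color"][v:v+h,u:u+w]
    cv2.imwrite(f"pics/{sys.argv[6]}.png",cv2.resize(im,None,fx=min(800/w,600/h),fy=min(800/w,600/h),interpolation=cv2.INTER_CUBIC))
E
python3 st.py top 200 150 250 150 t1
```

```text
5.25 J [-0.616  0.371 -0.142 -0.214 -0.813  0.681] F [-0.3 -0.2 -0.6]
p [ 0.4536 -0.4541  0.1579] axes x,y,z
 [[-0.063 -0.998  0.   ]
 [-0.954  0.06  -0.295]
 [ 0.294 -0.019 -0.955]]
rig x,y -0.0558 -0.1617
```

View pics/t1.png

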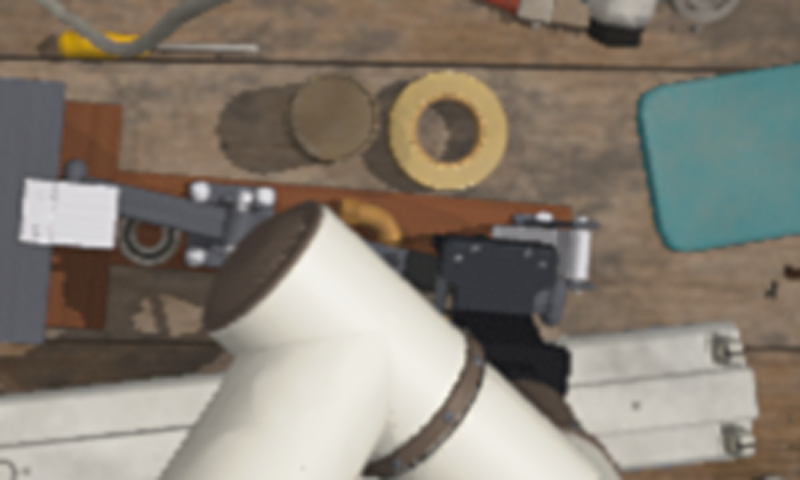

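The elbow is now well back from the shelf and cord: its tip is at z-px (325,205), or x≈0.53. The lever isn't quite in line yet, with the toe at (75,165). I'll push slowly along rig +x.

{"op": "step_arm", "data": {
  "deltas": [
    [[0, -0.3, 0.09], [0, 0, 0]],
    [[0, -0.25, 0.08], [0, 0, 0]],
    [[0, -0.15, 0.05], [0, 0, 0]],
    [[0, -0.15, 0.05], [0, 0, 0]],
    [[0, -0.15, 0.05], [0, 0, 0]],
    [[0, -0.1, 0.03], [0, 0, 0]],
    [[0, -0.1, 0.03], [0, 0, 0]],
    [[0, -0.1, 0.03], [0, 0, 0]],
    [[0, -0.1, 0.03], [0, 0, 0]],
    [[0, 0, 0], [0, 0, 0]]
  ]
}}

```text
time: 6.55
eef_pos: [0.4832, -0.4557, 0.1574]
orientation: [-1.998, 2.128, -0.322]
ft_force: [1.0, -0.3, -1.0]
grip_width: 0.0001
grip_force: 0.3
```

```bash
python3 st.py
```

```text
6.55 J [-0.588  0.403 -0.096 -0.204 -0.821  0.646] F [ 1.  -0.3 -1. ]
p [ 0.4832 -0.4557  0.1574] axes x,y,z
 [[-0.063 -0.998 -0.   ]
 [-0.953  0.06  -0.296]
 [ 0.295 -0.018 -0.955]]
rig x,y -0.0262 -0.1616
```

{"op": "step_arm", "data": {
  "deltas": [
    [[0, -0.1, 0.03], [0, 0, 0]],
    [[0, -0.1, 0.03], [0, 0, 0]],
    [[0, -0.05, 0.015], [0, 0, 0]],
    [[0, 0, 0], [0, 0, 0]],
    [[0, 0, 0], [0, 0, 0]],
    [[0, 0, 0], [0, 0, 0]],
    [[0, 0, 0], [0, 0, 0]],
    [[0, 0, 0], [0, 0, 0]],
    [[0, 0, 0], [0, 0, 0]],
    [[0, 0, 0], [0, 0, 0]]
  ]
}}

```text
time: 7.8
eef_pos: [0.4882, -0.4561, 0.1574]
orientation: [-1.998, 2.128, -0.322]
ft_force: [-0.9, -0.4, -0.6]
grip_width: 0.0002
grip_force: 0.4
```

```bash
python3 st.py top 200 180 160 100 t2
```

```text
7.8 J [-0.584  0.408 -0.087 -0.202 -0.823  0.64 ] F [-0.9 -0.4 -0.6]
p [ 0.4882 -0.4561  0.1574] axes x,y,z
 [[-0.063 -0.998 -0.   ]
 [-0.953  0.06  -0.295]
 [ 0.295 -0.019 -0.955]]
rig x,y -0.0211 -0.1617
```

View pics/t2.png

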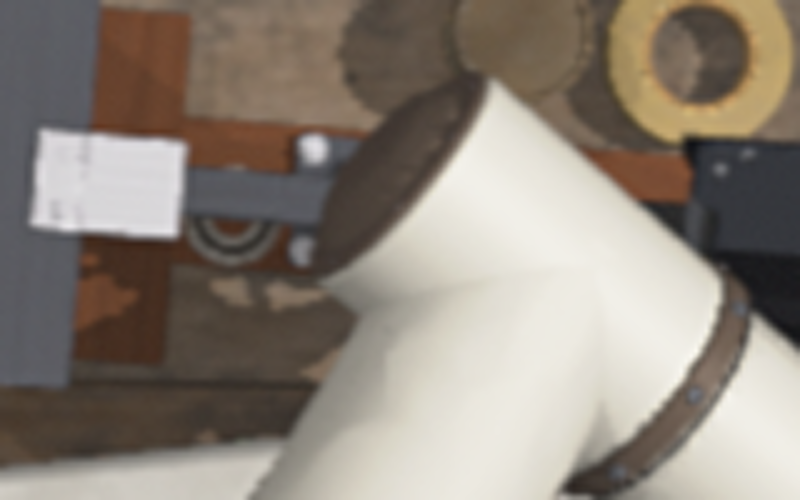

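The lever bar (about (255,195)) is almost lined up with the tongue (110,183), with perhaps 3 mm to go at the handle. I'll feel for the stop.

{"op": "step_arm", "data": {
  "deltas": [
    [[0, -0.05, 0.015], [0, 0, 0]],
    [[0, -0.05, 0.015], [0, 0, 0]],
    [[0, -0.05, 0.015], [0, 0, 0]],
    [[0, 0, 0], [0, 0, 0]],
    [[0, 0, 0], [0, 0, 0]],
    [[0, 0, 0], [0, 0, 0]],
    [[0, 0, 0], [0, 0, 0]],
    [[0, 0, 0], [0, 0, 0]],
    [[0, 0, 0], [0, 0, 0]],
    [[0, 0, 0], [0, 0, 0]]
  ]
}}

```text
time: 9.1
eef_pos: [0.4913, -0.4564, 0.1575]
orientation: [-1.998, 2.128, -0.322]
ft_force: [-4.3, -2.1, -0.3]
grip_width: 0.0003
grip_force: 2.0
```

{"op": "step_arm", "data": {
  "deltas": [
    [[0, -0.05, 0.015], [0, 0, 0]],
    [[0, 0, 0], [0, 0, 0]],
    [[0, 0, 0], [0, 0, 0]],
    [[0, 0, 0], [0, 0, 0]],
    [[0, 0.5, -0.15], [0, 0, 0]],
    [[0, 1, -0.3], [0, 0, 0]],
    [[0, 1, -0.3], [0, 0, 0]],
    [[0, 0.3, -0.8], [0, 0, 0]],
    [[0, 0.3, -0.8], [0, 0, 0]],
    [[0, 0, 0], [0, 0, 0]]
  ]
}}

```text
time: 10.35
eef_pos: [0.4197, -0.4527, 0.1868]
orientation: [-1.997, 2.127, -0.329]
ft_force: [-2.1, -0.0, 0.3]
grip_width: 0.0001
grip_force: 0.0
```

```bash
python3 st.py
```

```text
10.35 J [-0.651  0.305 -0.16  -0.217 -0.86   0.71 ] F [-2.1 -0.   0.3]
p [ 0.4197 -0.4527  0.1868] axes x,y,z
 [[-0.063 -0.998  0.003]
 [-0.952  0.059 -0.299]
 [ 0.298 -0.022 -0.954]]
rig x,y -0.0897 -0.1623
```

```bash
python3 st.py top 210 180 190 110 t3
```

```text
10.35 J [-0.651  0.305 -0.16  -0.217 -0.86   0.71 ] F [-2.1 -0.   0.3]
p [ 0.4197 -0.4527  0.1868] axes x,y,z
 [[-0.063 -0.998  0.003]
 [-0.952  0.059 -0.299]
 [ 0.298 -0.022 -0.954]]
rig x,y -0.0897 -0.1623
```

View pics/t3.png

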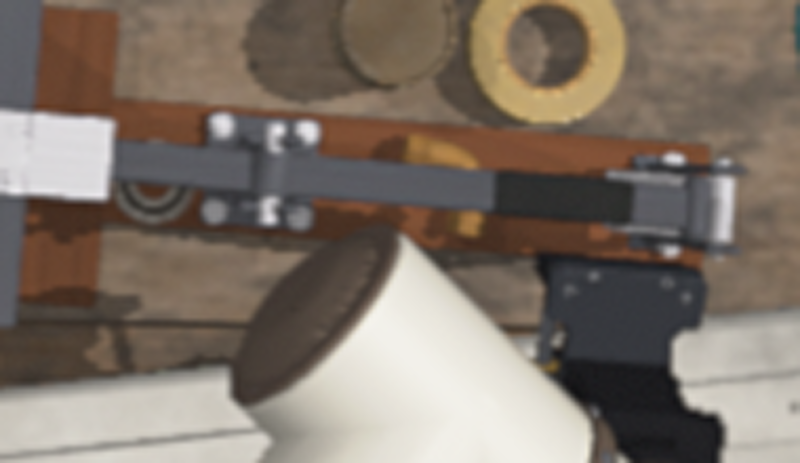

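The lever is now in line from tongue to post, with the sleeve from (495,192) to (632,200) and its centre at about (563,197). The tooth end is over the nose at (715,205).

```bash
python3 - <<'E'
from h import *
import pickle
c=pickle.load(open("d.pkl","rb"))["top"]
f=lambda u,v,z: px2w(c,(210+u/4.2105,180+v/4.2105),z).round(4)
for n,u,v,z in [("s0",495,191,.168),("s1",632,200,.178),("mid",563,196,.173),("edgeR",563,173,.173),("edge-",563,220,.173),("pin",268,170,.151),("post",713,204,.163)]:print(n,f(u,v,z))
E
```

```text
s0 [ 0.509  -0.4197  0.168 ]
s1 [ 0.5053 -0.4935  0.178 ]
mid [ 0.5069 -0.4565  0.173 ]
edgeR [ 0.5195 -0.4564  0.173 ]
edge- [ 0.4937 -0.4565  0.173 ]
pin [ 0.5185 -0.2948  0.151 ]
post [ 0.5034 -0.543   0.163 ]
```

{"op": "step_arm", "data": {
  "deltas": [
    [[0, -0.72, 0.22], [0, 0, 0]],
    [[0, -0.72, 0.22], [0, 0, 0]],
    [[0, -0.72, 0.22], [0, 0, 0]],
    [[0, -0.72, 0.22], [0, 0, 0]],
    [[0, -0.72, 0.22], [0, 0, 0]],
    [[0, -0.72, 0.22], [0, 0, 0]],
    [[0, 0, 0], [0, 0, 0]],
    [[0, 0, 0], [0, 0, 0]],
    [[0, 0, 0], [0, 0, 0]],
    [[0, 0, 0], [0, 0, 0]]
  ]
}}

```text
time: 11.65
eef_pos: [0.5092, -0.4575, 0.1846]
orientation: [-1.998, 2.128, -0.322]
ft_force: [0.3, 0.1, 0.5]
grip_width: 0.0006
grip_force: 0.0
```

```bash
python3 st.py
```

```text
11.65 J [-0.565  0.408 -0.02  -0.185 -0.886  0.601] F [0.3 0.1 0.5]
p [ 0.5092 -0.4575  0.1846] axes x,y,z
 [[-0.063 -0.998  0.   ]
 [-0.953  0.06  -0.296]
 [ 0.295 -0.019 -0.955]]
rig x,y -0.0001 -0.162
```

{"op": "step_arm", "data": {
  "deltas": [
    [[0, 0.15, 0.48], [0, 0, 0]],
    [[0, 0.15, 0.48], [0, 0, 0]],
    [[-0.02, 0.15, 0.48], [0, 0, 0]],
    [[-0.03, 0.12, 0.38], [0, 0, 0]],
    [[-0.03, 0.12, 0.38], [0, 0, 0]],
    [[-0.04, 0.12, 0.38], [0, 0, 0]],
    [[0, 0, 0], [0, 0, 0]],
    [[0, 0, 0], [0, 0, 0]],
    [[0, 0, 0], [0, 0, 0]],
    [[0, 0, 0], [0, 0, 0]]
  ]
}}

```text
time: 12.9
eef_pos: [0.5119, -0.4601, 0.135]
orientation: [-1.999, 2.126, -0.343]
ft_force: [-1.7, -7.4, 7.7]
grip_width: 0.0005
grip_force: 4.4
```

```bash
python3 st.py
```

```text
12.9 J [-0.565  0.454 -0.078 -0.199 -0.77   0.627] F [-1.7 -7.4  7.7]
p [ 0.5119 -0.4601  0.135 ] axes x,y,z
 [[-0.063 -0.998  0.011]
 [-0.951  0.057 -0.304]
 [ 0.303 -0.03  -0.952]]
rig x,y 0.0027 -0.1643
```

{"op": "step_arm", "data": {
  "deltas": [
    [[0.15, 0.02, 0], [0, 0, 0]],
    [[0, 0.1, 0.34], [0, 0, 0]],
    [[-0.03, 0.1, 0.34], [0, 0, 0]],
    [[-0.05, 0.1, 0.34], [0, 0, 0]],
    [[-0.05, 0.1, 0.34], [0, 0, 0]],
    [[-0.07, 0.1, 0.34], [0, 0, 0]],
    [[0, 0, 0], [0, 0, 0]],
    [[0, 0, 0], [0, 0, 0]],
    [[0, 0, 0], [0, 0, 0]],
    [[0, 0, 0], [0, 0, 0]]
  ]
}}

```text
time: 14.15
eef_pos: [0.5117, -0.4549, 0.0976]
orientation: [-1.997, 2.125, -0.331]
ft_force: [0.4, 2.4, 9.6]
grip_width: 0.0007
grip_force: 3.6
```

```bash
python3 st.py
```

```text
14.15 J [-0.561  0.492 -0.113 -0.22  -0.706  0.648] F [0.4 2.4 9.6]
p [ 0.5117 -0.4549  0.0976] axes x,y,z
 [[-0.062 -0.998  0.003]
 [-0.952  0.059 -0.301]
 [ 0.3   -0.022 -0.954]]
rig x,y 0.0023 -0.1592
```

{"op": "step_arm", "data": {
  "deltas": [
    [[-0.06, 0.08, 0.24], [0, 0, 0]],
    [[-0.06, 0.08, 0.24], [0, 0, 0]],
    [[-0.06, 0.08, 0.24], [0, 0, 0]],
    [[-0.06, 0.08, 0.24], [0, 0, 0]],
    [[0, 0, 0], [0, 0, 0]],
    [[0, 0, 0], [0, 0, 0]],
    [[0, 0, 0], [0, 0, 0]],
    [[0, 0, 0], [0, 0, 0]],
    [[0, 0, 0], [0, 0, 0]],
    [[0, 0, 0], [0, 0, 0]]
  ]
}}

```text
time: 15.4
eef_pos: [0.5126, -0.4517, 0.0802]
orientation: [-1.998, 2.123, -0.338]
ft_force: [-2.5, 2.5, 16.3]
grip_width: 0.0007
grip_force: 6.9
```

```bash
python3 st.py
```

```text
15.4 J [-0.556  0.508 -0.135 -0.227 -0.662  0.656] F [-2.5  2.5 16.3]
p [ 0.5126 -0.4517  0.0802] axes x,y,z
 [[-0.062 -0.998  0.007]
 [-0.951  0.057 -0.304]
 [ 0.303 -0.025 -0.953]]
rig x,y 0.003 -0.156
```

{"op": "step_arm", "data": {
  "deltas": [
    [[-0.03, 0.05, 0.14], [0, 0, 0]],
    [[-0.03, 0.05, 0.14], [0, 0, 0]],
    [[0, 0, 0], [0, 0, 0]],
    [[0, 0, 0], [0, 0, 0]],
    [[0, 0, 0], [0, 0, 0]],
    [[0, 0, 0], [0, 0, 0]],
    [[0, 0, 0], [0, 0, 0]],
    [[0, 0, 0], [0, 0, 0]],
    [[0, 0, 0], [0, 0, 0]],
    [[0, 0, 0], [0, 0, 0]]
  ]
}}

```text
time: 16.65
eef_pos: [0.5137, -0.452, 0.0777]
orientation: [-1.999, 2.121, -0.346]
ft_force: [-5.3, 3.1, 26.4]
grip_width: 0.0004
grip_force: 11.2
```

```bash
python3 st.py
```

```text
16.65 J [-0.555  0.511 -0.139 -0.229 -0.65   0.659] F [-5.3  3.1 26.4]
p [ 0.5137 -0.452   0.0777] axes x,y,z
 [[-0.061 -0.998  0.011]
 [-0.95   0.055 -0.308]
 [ 0.307 -0.029 -0.951]]
rig x,y 0.004 -0.1562
```

Force is rising steeply, so this is the buffer. I'll ease up slowly and see whether the catch takes the load.

{"op": "step_arm", "data": {
  "deltas": [
    [[0.03, -0.08, -0.24], [0, 0, 0]],
    [[0.03, -0.08, -0.24], [0, 0, 0]],
    [[0.03, -0.08, -0.24], [0, 0, 0]],
    [[0.03, -0.08, -0.24], [0, 0, 0]],
    [[0, -0.04, -0.12], [0, 0, 0]],
    [[0, -0.04, -0.12], [0, 0, 0]],
    [[0, 0, 0], [0, 0, 0]],
    [[0, 0, 0], [0, 0, 0]],
    [[0, 0, 0], [0, 0, 0]],
    [[0, 0, 0], [0, 0, 0]]
  ]
}}

```text
time: 17.9
eef_pos: [0.5097, -0.4505, 0.0939]
orientation: [-1.998, 2.128, -0.322]
ft_force: [-0.8, -4.0, 3.3]
grip_width: 0.0003
grip_force: 2.3
```

```bash
python3 st.py
```

```text
17.9 J [-0.557  0.492 -0.124 -0.219 -0.701  0.644] F [-0.8 -4.   3.3]
p [ 0.5097 -0.4505  0.0939] axes x,y,z
 [[-0.063 -0.998  0.   ]
 [-0.953  0.06  -0.295]
 [ 0.295 -0.019 -0.955]]
rig x,y -0.0 -0.1549
```

{"op": "step_arm", "data": {
  "deltas": [
    [[0, -0.04, -0.12], [0, 0, 0]],
    [[0, -0.04, -0.12], [0, 0, 0]],
    [[0, -0.04, -0.12], [0, 0, 0]],
    [[0, -0.04, -0.12], [0, 0, 0]],
    [[0, 0, 0], [0, 0, 0]],
    [[0, 0, 0], [0, 0, 0]],
    [[0, 0, 0], [0, 0, 0]],
    [[0, 0, 0], [0, 0, 0]],
    [[0, 0, 0], [0, 0, 0]],
    [[0, 0, 0], [0, 0, 0]]
  ]
}}

```text
time: 19.15
eef_pos: [0.5099, -0.4504, 0.1039]
orientation: [-1.998, 2.128, -0.321]
ft_force: [0.1, -0.6, 0.2]
grip_width: 0.0003
grip_force: 0.0
```

```bash
python3 st.py
```

```text
19.15 J [-0.556  0.48  -0.115 -0.214 -0.72   0.636] F [ 0.1 -0.6  0.2]
p [ 0.5099 -0.4504  0.1039] axes x,y,z
 [[-0.063 -0.998 -0.   ]
 [-0.953  0.06  -0.295]
 [ 0.295 -0.018 -0.955]]
rig x,y 0.0002 -0.1548
```

The force is zero, so the lever is held. I'll retreat up and towards the robot, then look.

{"op": "step_arm", "data": {
  "deltas": [
    [[0, 0, -0.6], [0, 0, 0]],
    [[0, 0, -0.8], [0, 0, 0]],
    [[0, 0, -0.8], [0, 0, 0]],
    [[0, 0, -0.8], [0, 0, 0]],
    [[0, 0.9, -0.27], [0, 0, 0]],
    [[0, 0.9, -0.27], [0, 0, 0]],
    [[0, 0.9, -0.27], [0, 0, 0]],
    [[0, 0.9, -0.27], [0, 0, 0]],
    [[0, 0.9, -0.27], [0, 0, 0]],
    [[0, 0.6, -0.2], [0, 0, 0]]
  ]
}}

```text
time: 20.4
eef_pos: [0.3845, -0.4426, 0.1608]
orientation: [-1.998, 2.128, -0.321]
ft_force: [0.3, -0.6, -0.0]
grip_width: 0.0002
grip_force: 0.0
```

```bash
python3 st.py; python3 - <<'E'
from station import get_image
import cv2,numpy as np
a=get_image("side")["color"][110:310,140:340];b=get_image("top")["color"][140:290,150:400]
im=np.hstack([cv2.resize(a,(400,400),interpolation=3),cv2.resize(b,(400,240),interpolation=3) if 0 else cv2.copyMakeBorder(cv2.resize(b,(400,240),interpolation=3),0,160,0,0,0)])
cv2.imwrite("pics/f.png",im)
E
```

```text
20.4 J [-0.679  0.288 -0.25  -0.24  -0.8    0.763] F [ 0.3 -0.6 -0. ]
p [ 0.3845 -0.4426  0.1608] axes x,y,z
 [[-0.063 -0.998 -0.   ]
 [-0.953  0.061 -0.295]
 [ 0.295 -0.019 -0.955]]
rig x,y -0.1254 -0.1543
```

View pics/f.png

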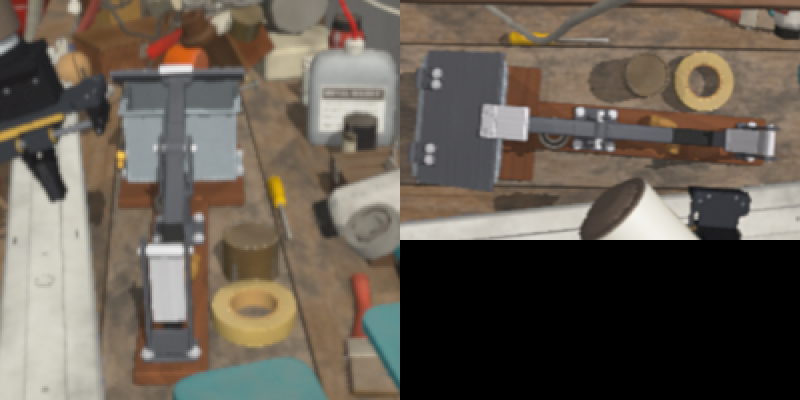

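The final view shows the lid propped open at (175,75). The lever is in line with its end under the catch (top view (750,140)). The tin, tape, elbow, bearing and screwdriver lie where they were, and the arm is clear.

```bash
python3 -c "
from station import robot
print(robot.close_job())"
```

```text
the job is handed in; nothing more can be done
None
```

The lever was pushed in line and pressed down until the catch held it; the lid stayed open with the arm clear and the loose parts unmoved, and the job was handed in at about 20 s (the verdict was not shown).

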